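Brace the lolly-stick jar in the jar block and unscrew its tight lid

TASK

The jar of lolly sticks on the turntable has a tight screw lid, and on the turntable the jar would only spin: move it, upright and with the lid still done up, into the empty square well of the wooden jar block, set down on the well's floor and not dropped, so that the block braces it. Then unscrew the lid there (anticlockwise from above) just until its threads let go, not on round to the stops, leaving the jar down in the well, and lift it clear. Finish holding the lid level in the gripper just above the jar's mouth, not touching the jar, with the other things left where they stand.

Things in the scene. Friction and masses are not known exactly. Their poses are not given: they have to be found in the camera images.
- jar_mid (a point): Square clear-glass jar of wooden lolly sticks, 0.34 kg, on the turntable. Point on its axis, 61 mm above its foot; z up, x and y square to its sides. Square part 60 x 60 mm, 90 mm tall, then a shoulder and a round neck 43 mm across up to 122 mm; 128 mm tall with the lid. Carry it by its closed lid: from above the glass sides lie too deep for a gripper. Its yaw is random.
- jar_mouth (a point): Centre of the jar's mouth, on its axis, 122 mm above its foot, inside the lid while that is on. An orange rubber gasket lies on the rim, reaching 4.5 mm above this point once the lid is off. Three short threads outside the neck hold the lid's lugs.
- lid_mid (a point): Green round screw lid, 58 mm across, 22 mm tall, 45 g. Point at its centre, 11 mm above its lower edge. Done up, it is 117 mm above the jar's foot, its axes along the jar's. Tight (allow 0.8 N m: grip firmly); unscrews anticlockwise from above (+z), rises 2 mm, is free after 1.0 rad relative to the jar and meets a stop at 1.7 rad: turn about 1.3. Beside the neck 16 mm are free below it.
- lid_dot (a point): White raised dot on the lid's top, 24 mm from its axis along the lid's +x, 22 mm above its lower edge: shows how far the lid has turned. Done up, it lies on the jar's +x side.
- well (a point): Centre of the floor of the empty square well; z up, x and y square to its sides. 64 x 64 mm, 30 mm deep (floor 12 mm above the worktop), 3 mm chamfer at the mouth; a seated jar can turn up to 0.08 rad before it is braced.
- block: Brown wooden jar block, 100 x 190 x 42 mm, stuck to the worktop; origin at the centre of its underside. Its empty well is centred 46 mm along +y, the other, with a yellow pot in it, 46 mm along -y.
- turntable: Grey plastic turntable, 300 mm across, its top 30 mm above the worktop; origin at the worktop on its axis. Its platter spins freely when pushed. The jar and three other things stand on it, 85 mm from the axis, a quarter turn apart.
- pots: Bystander: stack of empty yellow paint pots on the turntable, 57 mm across, 74 mm tall; origin at the centre of its underside.
- brush_rest: Bystander: blue silicone brush rest on the turntable, 36 x 84 x 21 mm; origin at the centre of its underside, long side along its y.
- sharpener: Bystander: red round pencil sharpener on the turntable, 40 mm across, 43 mm tall; origin at the centre of its underside.
- pot: Bystander: single yellow paint pot in the other well of the jar block, 53 mm across, 50 mm tall; origin at the centre of its underside.
There are look-alikes about, which are no part of the job. Of the things like the part that bears lid_mid, leave any that is yellow; of the rest the larger one is meant.

How it is judged:
On the way, in this order (a step that is already met when the one before it is completed fails the run):
1. the jar stands on the floor of the empty well, upright and at rest, its lid still done up (horizontal distance between jar_mid and well below 0.008 m and z of jar_mid in the frame of well below 0.064 m and angle between jar_mid's own z axis and vertical below 0.08 rad and linear speed of jar below 0.03 m/s and angle between the x axis of lid_mid and the x axis of jar_mid, either way round below 0.35 rad), for 0.2 s.
2. the lid is unscrewed until its threads let go, the jar still in the well and the lid still on it (angle between the x axis of lid_mid and the x axis of jar_mid, either way round above 0.9 rad and z of lid_mid in the frame of jar_mid below 0.068 m and horizontal distance between jar_mid and well below 0.008 m and z of jar_mid in the frame of well below 0.066 m), for 0.05 s.
At the end, for the whole second after the job is handed in: Jar upright, at rest on the floor of the well (axis within 8 mm, foot within 3 mm of the floor). Gripper holds the lid still, level within 0.2 rad, within 25 mm of the jar's axis, its lower edge about 2 to 55 mm above the jar's mouth, touching neither jar nor block (horizontal distance between jar_mid and well below 0.008 m and z of jar_mid in the frame of well below 0.064 m and angle between jar_mid's own z axis and vertical below 0.08 rad and linear speed of each of jar, lid below 0.03 m/s and z of lid_mid in the frame of jar_mid between 0.078 and 0.132 m and horizontal distance between lid_mid and jar_mid below 0.025 m and angle between lid_mid's own z axis and vertical below 0.2 rad and contact force between the fingers and lid above 2 N and contact force between lid and jar below 0.05 N and contact force between lid and block below 0.05 N); the arm keeps its last pose, push and grip.
It fails at once if the lid is turned on the jar while the jar is not down in the well (angle between the x axis of lid_mid and the x axis of jar_mid, either way round above 0.6 rad and (z of jar_mid in the frame of well above 0.073 m or horizontal distance between jar_mid and well above 0.012 m)).
It fails at once if the lid is screwed on round to the stops (over about 1.67 rad) instead of being lifted when the threads let go (x of lid_dot in the frame of jar_mid below -0.0024 m and z of lid_mid in the frame of jar_mid below 0.066 m and horizontal distance between lid_mid and jar_mid below 0.01 m).
It fails at once if the jar is tipped by more than 0.45 rad (angle between jar_mid's own z axis and vertical above 0.45 rad).
It fails at once if the jar is dropped (contact force between the fingers and jar below 0.05 N and contact force between the fingers and lid below 0.05 N and linear speed of jar above 0.6 m/s).
It fails at once if a bystander on the turntable or in the other well is disturbed (moved by more than 50 mm or tipped) (distance of any of pots, brush_rest, sharpener from where it was at the start of the episode above 0.05 m or distance of pot from where it was at the start of the episode above 0.03 m or angle between any of pots, sharpener, pot, brush_rest's own z axis and vertical above 0.5 rad).
It also fails if it takes over 48 s, if anything falls off the work surface, if the arm or the gripper's body presses on something with over 40 N, if the wrist force passes 120 N, or if a joint passes its speed limit or range.

ROBOT

A 6-joint arm with a two-finger parallel gripper is mounted at the origin on the work surface. World frame = base frame: x ahead of the robot, y to its left, z up, the work surface at z = 0. Lengths are in m, angles in rad, forces in N, time in s.
With the tool pointing down it reaches from about 0.25 to 0.8 m from the base axis. Payload 3.9 kg.
Tool frame: the origin (TCP) lies at the very end of the fingers, on their centre line; the grasp point (between the pads) lies 19 mm behind it; z points along the fingers, y is the direction in which the jaws open and shut (so a half turn about z gives the same grasp; the last joint's range is limited). The gripper opens to 85 mm and grips with 20 to 120 N. Pads are 22 mm wide; open, the fingers measure 114 mm over their backs; the gripper's body (76 mm by 85 mm) begins 54 mm behind the grasp point. The pads swing forward as they close: fully open they stand 13 mm farther back than shut.
Start: joints at [1.192, 0.26, -0.138, 1.173, 0, 1.571], TCP at [0.194, 0.488, 0.231] pointing down, gripper open.
Joint ranges: [-2.78, 2.78], [-0.83, 1.72], [-1.28, 1.37], [-1.9, 2.12], [-1.57, 1.48], [-3.14, 3.14]. Speed limits (rad/s): [2.57, 2.57, 3.14, 3.14, 3.14, 3.14].

INTERFACE

Orientations are given as a rotation vector (axis times angle).
In Python, from rig import * gives the robot as it stands.
- The arm moves only by the shell command python3 -m inch 'ROWS'. ROWS is text: rows parted by semicolons, each of 5 numbers parted by spaces: the shift along the tool's x, y, z as a fraction of full scale, then the turn about the tool's z as a fraction of full scale, then the opening, from -1 (shut) to 1 (fully open). A call has 1 to 5 rows; each row shifts and turns the commanded pose from where the row before left it, along the tool's axes as they then stand; what a row does not reach is not made up. Full scale, the value 1, is 20 mm for a shift and 6 degrees for a turn. A row lasts 1/10 s, in which the tool goes at most 50 mm and 8.59 degrees, less where a joint would pass 70% of its speed; a pose out of reach is approached as far as the arm can. A call with a number of a shift or a turn outside -1 to 1 is refused whole. A call with a gripper value outside its range is refused whole. The fingers move at their own pace and stop on an object; the grip force is fixed at half the most. Time passes only in rows, so rows that do not move let the fingers close. It gives the time, the measured TCP pose, the force and the opening at its end, in the units of the state.
- state(): the state, without advancing time (a new reading comes with each control period).
- capture(name): name is "scene" or "top" or "wrist"; returns the picture (420x560x3 uint8, red, green, blue); there is no depth.
- get_calibration(name): a dict with "fx", "fy", "cx", "cy" (pixels), "rvec" (rotation vector, rad) and "tvec" (3), from world to camera coordinates, as OpenCV has them; the wrist camera has in their place "mount" (4x4, takes a point from camera to tool coordinates, whose origin is the TCP and whose axes are the flange's). Camera axes: x right, y down, z forward; pixel columns grow to the right and rows downward; lengths in m; the calibration is good to about 2 mm. A picture is of the moment at which its call begins: read the wrist's pose just before it. get_calibration takes no time and is no camera call.
- finish_job(): hands the job in, once; it reports no verdict.
The state is a dict: "time_s": time; "joints": joint angles; "joint_vel": joint speeds; "tau": joint torques, N m; "tool_pos": TCP position; "tool_rot": TCP orientation; "contact_force": force on the tool from outside, world axes, zero at the start; "torque": the same for the moment, N m; "finger_gap": finger opening in m.
Only numpy, scipy, OpenCV 4.12 (cv2) and the standard library are available. Lean on these libraries where they do the work, as an engineer would, in place of code of your own. Each camera call takes 0.05 s, during which the arm holds its last target. There are 200 camera calls.

## Working session

There is one attempt and no reset: what is moved stays moved. The work goes in short steps, Python scripts to look and compute and a shell command to move; the robot and the scene stay as the last step left them, time stands still between calls to the robot, and variables do not carry over. Pictures are saved under pics/ and viewed, about 8 in all and at most 12, crops included, and the job is handed in when it is done.

```bash
mkdir -p pics; ls; python3 - <<'E'
from rig import *
import cv2
s=state();print(s)
for n in("scene","top","wrist"):
    im=capture(n);cv2.imwrite(f"pics/{n}0.png",im[...,::-1]);print(n,get_calibration(n))
E
```

```text
pics
{'time_s': 0.0, 'joints': array([ 1.19199871e+00,  2.60675395e-01, -1.39402543e-01,  1.17270241e+00,
        2.66897869e-05,  1.57079957e+00]), 'joint_vel': array([-0.00400363,  0.00038953, -0.00137045,  0.00112358,  0.00095928,
       -0.00021546]), 'tau': array([ 6.36063014e-04, -4.05676746e+01,  2.53922975e+01,  1.86740735e-02,
       -1.22541917e-05, -1.90015619e-06]), 'tool_pos': array([0.1938803 , 0.48713606, 0.23045677]), 'tool_rot': array([-5.91392409e-01, -3.08501842e+00,  3.05248759e-03]), 'contact_force': array([-0.11312234, -0.25554375,  0.391666  ]), 'torque': array([ 0.01638549, -0.01479118, -0.01726642]), 'finger_gap': 0.08511094726902096}
scene {'fx': 422.64092972902165, 'fy': 422.64092972902165, 'cx': 270.2801428595544, 'cy': 216.85483549291496, 'rvec': array([ 0.81858904,  2.50739396, -1.1601617 ]), 'tvec': array([ 0.49967543, -0.13158967,  1.23115921])}
top {'fx': 483.9214509082505, 'fy': 483.9214509082505, 'cx': 280.3244608579676, 'cy': 217.93231115456163, 'rvec': array([ 2.17785835, -2.15602676,  0.16110419]), 'tvec': array([-0.01551353,  0.60589849,  0.96609652])}
wrist {'fx': 306.4085280780032, 'fy': 306.4085280780032, 'cx': 283.64713931258717, 'cy': 203.90869064580946, 'mount': array([[ 4.61042137e-04, -9.52963439e-01, -3.03084925e-01,
         7.76981160e-02],
       [ 9.99999891e-01,  4.63293487e-04,  6.44714763e-05,
         5.59913507e-05],
       [ 7.89783121e-05, -3.03084922e-01,  9.52963548e-01,
        -1.42514669e-01],
       [ 0.00000000e+00,  0.00000000e+00,  0.00000000e+00,
         1.00000000e+00]])}
```

View pics/top0.png

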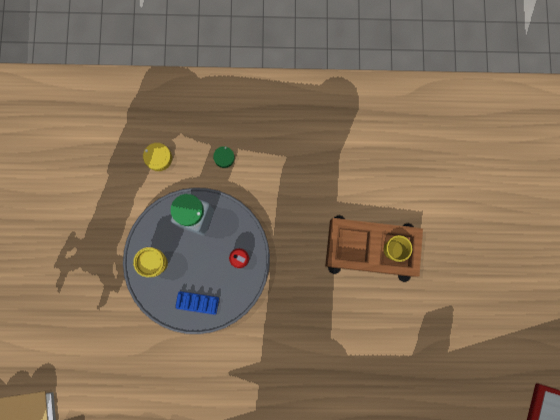

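View pics/scene0.png

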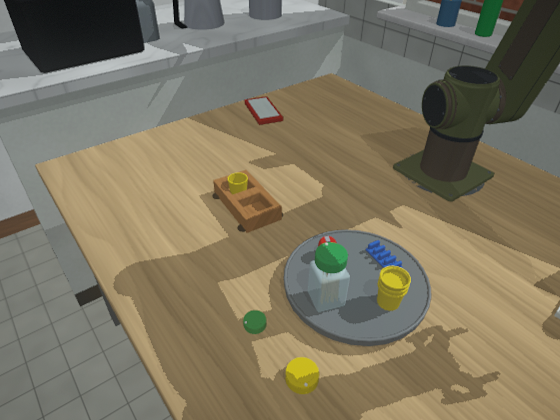

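The top view shows the green-lidded jar at about (187,210), the block at about (375,248) with its empty well at about (353,244), and look-alike lids at (224,157) and (158,156). I'll zoom in on the two that matter.

```bash
cat > h.py <<'E'
from rig import *
import numpy as np, cv2
from scipy.spatial.transform import Rotation as R
def ray(n,u,v,z,s=None):
    c=get_calibration(n);d=np.array([(u-c['cx'])/c['fx'],(v-c['cy'])/c['fy'],1.])
    if n=='wrist':
        s=s or state();T=np.eye(4);T[:3,:3]=R.from_rotvec(s['tool_rot']).as_matrix();T[:3,3]=s['tool_pos']
        T=T@c['mount'];d=T[:3,:3]@d;o=T[:3,3]
    else:
        r=R.from_rotvec(c['rvec']).as_matrix();o=-r.T@c['tvec'];d=r.T@d
    return o+d*(z-o[2])/d[2]
E
python3 - <<'E'
from h import *
im=cv2.imread('pics/top0.png')
a=cv2.resize(im[180:240,150:230],(0,0),fx=5,fy=5,interpolation=cv2.INTER_CUBIC)
b=cv2.resize(im[208:288,320:430],(0,0),fx=6,fy=6,interpolation=cv2.INTER_CUBIC)
c=np.zeros((480,800+0,3),np.uint8)
a=cv2.resize(im[180:240,155:225],(280,240),interpolation=cv2.INTER_CUBIC)
b=cv2.resize(im[208:288,325:430],(525,400),interpolation=cv2.INTER_CUBIC)
c=np.zeros((400,800,3),np.uint8);c[:400,:525]=b;c[:240,525:800]=a[:,:275]
cv2.imwrite('pics/z0.png',c)
h=cv2.cvtColor(im,cv2.COLOR_BGR2HSV)
m=cv2.inRange(h,(50,100,50),(85,255,255))
n,l,st,ce=cv2.connectedComponentsWithStats(m)
for i in range(1,n):
    if st[i][4]>50:print(st[i],ce[i],ray('top',*ce[i],.158))
h[...,0]
E
```

```text
[214 147  20  21 327] [223.44954128 156.73700306] [0.70380084 0.09950797 0.158     ]
[171 194  32  32 804] [186.47014925 209.5261194 ] [0.604335   0.16440613 0.158     ]
```

View pics/z0.png

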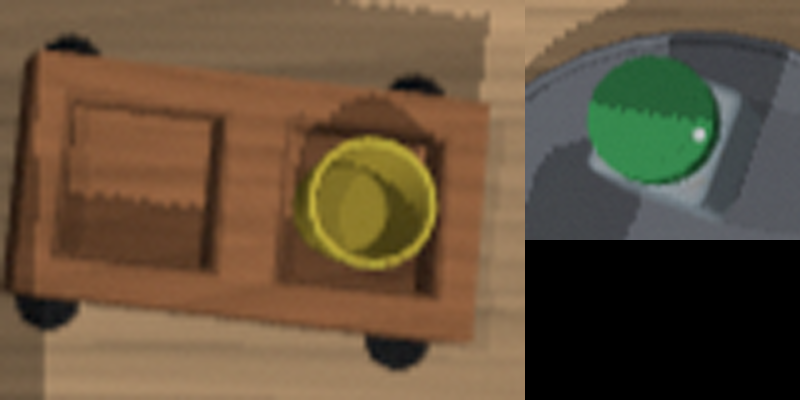

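```bash
python3 - <<'E'
from h import *
p=lambda u,v,z:ray('top',325+u/5-.4,208+v/5-.4,z)[:2]
A=[p(u,v,.042) for u,v in((38,52),(489,102),(472,341),(16,291))]
for i in range(4):
    d=A[i]-A[(i+1)%4];print(A[i],np.hypot(*d),np.arctan2(d[1],d[0]))
c=sum(A)/4;print('block',c)
d=A[0]+A[3]-A[1]-A[2];d/=np.hypot(*d);print('yaw',np.arctan2(-d[0],d[1]),'well',c+.046*d)
W=[p(u,v,.042) for u,v in((68,92),(225,115),(212,272),(52,258))];print('well mouth',sum(W)/4)
q=lambda u,v,z:ray('top',155+(u-525)/4-.4,180+v/4-.4,z)[:2]
L=q(653,120,.158);D=q(699,134,.158);print('lid',L,D,np.hypot(*(D-L)),np.arctan2(*(D-L)[::-1]))
J=[q(u,v,.12) for u,v in((741,92),(718,212),(592,163))]
for i in(0,1):
    d=J[i]-J[i+1];print('jar edge',np.hypot(*d),np.arctan2(d[1],d[0])%(np.pi/2))
print(R.from_rotvec(state()['tool_rot']).as_matrix().round(3))
# refined ellipse on lid
im=cv2.imread('pics/scene0.png');h=cv2.cvtColor(im,cv2.COLOR_BGR2HSV)
m=cv2.inRange(h,(50,100,50),(85,255,255));n,l,st,ce=cv2.connectedComponentsWithStats(m)
for i in range(1,n):
    if st[i][4]>100:print(st[i],ce[i],ray('scene',*ce[i],.147))
E
```

```text
[ 0.60665617 -0.11688715] 0.18866187667125964 1.4711708311610903
[ 0.58789171 -0.30461354] 0.0991428005567128 -0.09926577651406193
[ 0.48923697 -0.29478821] 0.1883408589784609 -1.670160504391398
[ 0.50792053 -0.10737635] 0.09919265231551035 3.0455630740241135
block [ 0.54792635 -0.20591631]
yaw -0.0994949478712616 well [ 0.55249557 -0.16014381]
well mouth [ 0.55233543 -0.158488  ]
lid [0.6042019  0.16416613] [0.59801477 0.14310275] 0.021953283370084273 -1.8564989408595411
jar edge 0.05827053678932502 1.410855348766277
jar edge 0.0642437961704296 1.2105326284244444
[[-0.929  0.37  -0.001]
 [ 0.37   0.929 -0.001]
 [-0.    -0.001 -1.   ]]
[475   0  28  37 654] [487.96636086  17.17125382] [-0.99106779 -0.53575866  0.147     ]
[315 242  33  31 813] [330.87330873 257.39852399] [0.60318889 0.16481486 0.147     ]
[243 311  23  23 417] [254.48920863 321.68345324] [0.79331335 0.19782004 0.147     ]
```

```bash
r='x'; python3 -m inch '-1 -.3 0 0 1;-1 -.3 0 0 1;-1 -.3 0 0 1;-1 -.3 0 0 1;-1 -.3 0 0 1' && python3 -m inch '-1 -.3 0 0 1;-1 -.3 0 0 1;-1 -.3 0 0 1;-1 -.3 0 0 1;-1 -.3 0 0 1' && python3 -m inch '-1 -.3 0 0 1;-1 -.3 0 0 1;-1 -.3 0 0 1;-1 -.3 0 0 1;-1 -.3 0 0 1' && python3 -m inch '-1 -.3 0 0 1;-1 -.3 0 0 1;-1 -.3 0 0 1;-1 -.3 0 0 1;-1 -.3 0 0 1'; python3 -c "
from rig import *;print(state()['joints'])"
```

```text
time_s: 0.65
tool_pos: [0.2764, 0.4222, 0.231]
tool_rot: [-0.591, -3.085, 0.001]
contact_force: [-0.3, 0.2, -0.2]
finger_gap: 0.0856
time_s: 1.15
tool_pos: [0.3582, 0.3573, 0.231]
tool_rot: [-0.591, -3.085, 0.001]
contact_force: [-0.1, 0.6, -0.1]
finger_gap: 0.0856
time_s: 1.65
tool_pos: [0.44, 0.2925, 0.231]
tool_rot: [-0.591, -3.085, 0.001]
contact_force: [1.7, 0.5, -0.9]
finger_gap: 0.0854
time_s: 2.15
tool_pos: [0.5218, 0.2276, 0.2309]
tool_rot: [-0.591, -3.085, 0.001]
contact_force: [0.4, -0.1, 0.5]
finger_gap: 0.0853
[ 4.11367297e-01  3.37111487e-01 -2.82197214e-02  1.20629416e+00
  7.47388625e-06  7.90203544e-01]
```

```bash
python3 -m inch '-1 -.28 0 0 1;-1 -.28 0 0 1;-1 -.28 0 0 1;-1 -.28 0 0 1;-1 -.28 0 0 1'; python3 -m inch '0 0 0 0 1;0 0 0 0 1'; python3 - <<'E'
from h import *
s=state();im=capture('wrist')[...,::-1].copy();cv2.imwrite('pics/w1.png',im)
h=cv2.cvtColor(im,cv2.COLOR_BGR2HSV)
m=cv2.inRange(h,(50,100,40),(85,255,255));n,l,st,ce=cv2.connectedComponentsWithStats(m)
for i in range(1,n):
    if st[i][4]>100:print(st[i],ce[i],ray('wrist',*ce[i],.158,s))
print(s['joints'],s['tool_pos'])
E
```

```text
time_s: 2.65
tool_pos: [0.6043, 0.1647, 0.2308]
tool_rot: [-0.591, -3.084, 0.001]
contact_force: [0.3, 0.4, -0.6]
finger_gap: 0.0853
time_s: 2.85
tool_pos: [0.6036, 0.1652, 0.2307]
tool_rot: [-0.592, -3.084, 0.0]
contact_force: [-0.5, 0.2, -0.3]
finger_gap: 0.0854
[ 244  173   77   78 4694] [282.36259054 211.67170856] [0.60023624 0.16555348 0.158     ]
[269 263  33  34 907] [284.87541345 279.50606395] [0.65422693 0.14612843 0.158     ]
[2.66863910e-01 4.37821854e-01 1.28097561e-01 1.26248125e+00
 4.72113868e-04 6.46446280e-01] [0.60363812 0.16518228 0.23070109]
```

View pics/w1.png

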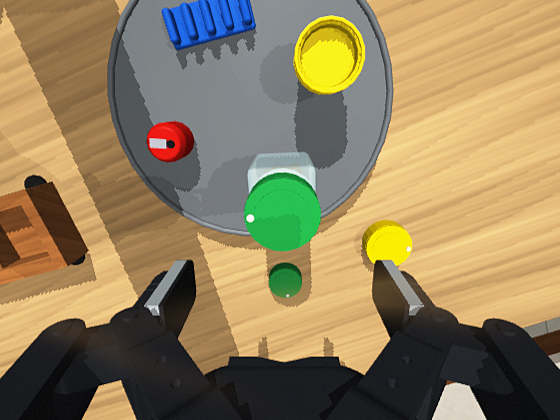

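```bash
python3 - <<'E'
from h import *
s=state()
L=ray('wrist',282.6,213,.158,s);D=ray('wrist',250,217.8,.158,s);d=D-L
print(L,D,np.hypot(*d[:2]),np.arctan2(d[1],d[0]))
A=ray('wrist',248,193,.12,s);B=ray('wrist',315,193,.12,s);
C=ray('wrist',253,155,.12,s);E=ray('wrist',311,153,.12,s)
for p,q in((A,B),(C,E),(A,C),(B,E)):
  d=q-p;print(np.hypot(*d[:2]),np.arctan2(d[1],d[0])%(np.pi/2))
im=cv2.imread('pics/w1.png')[140:260,235:330]
cv2.imwrite('pics/w1z.png',cv2.resize(im,None,fx=5,fy=5,interpolation=cv2.INTER_CUBIC))
E
```

```text
[0.60097173 0.16564445 0.158     ] [0.59549736 0.1415593  0.158     ] 0.0246994579562748 -1.7942913095838844
0.057492517482492234 1.1926309658578982
0.04789369296078071 1.2269379255690165
0.03298412600620263 1.0318960643137718
0.034477005198108465 1.319083803784105
```

View pics/w1z.png

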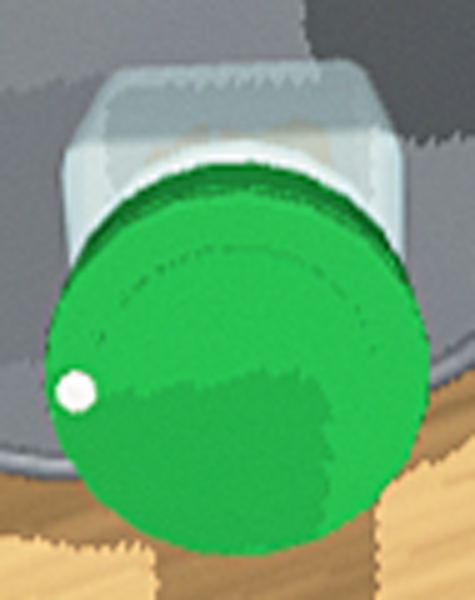

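```bash
cat >> h.py <<'E'
def proj(n,P,s=None):
    c=get_calibration(n);P=np.asarray(P,float)
    if n=='wrist':
        T=np.eye(4);T[:3,:3]=R.from_rotvec(s['tool_rot']).as_matrix();T[:3,3]=s['tool_pos'];M=np.linalg.inv(T@c['mount'])
        X=P@M[:3,:3].T+M[:3,3]
    else: X=P@R.from_rotvec(c['rvec']).as_matrix().T+c['tvec']
    return np.c_[X[:,0]/X[:,2]*c['fx']+c['cx'],X[:,1]/X[:,2]*c['fy']+c['cy']]
def sq(x,y,z,yaw,a=.06):
    k=np.array([[1,1],[-1,1],[-1,-1],[1,-1]])*a/2;c,t=np.cos(yaw),np.sin(yaw)
    return np.c_[k@np.array([[c,t],[-t,c]])+[x,y],[z]*4]
E
python3 - <<'E'
from h import *
s=state();print(s['time_s'])
tl=[]
for n,f,(u0,v0,w,hh),xy in(('wrist','w1',(235,140,95,120),ray('wrist',282.2,214,.158,s)),('top','top0',(160,180,80,60),ray('top',186.6,209.6,.158))):
    im=cv2.imread(f'pics/{f}.png')[v0:v0+hh,u0:u0+w];k=480//hh if hh==120 else 5
    im=cv2.resize(im,None,fx=k,fy=k,interpolation=cv2.INTER_CUBIC);print(xy)
    for yaw,col in((-1.85,(0,0,255)),(-1.92,(255,0,0))):
        for z in(.03,.12):
            p=(proj(n,sq(xy[0],xy[1],z,yaw),s)-[u0,v0]+.5)*k-.5
            cv2.polylines(im,[p.round().astype(int)],True,col,1)
    tl.append(im)
c=np.zeros((480,800,3),np.uint8);c[:,:380]=tl[0];c[:300,390:790]=tl[1]
cv2.imwrite('pics/ov.png',c)
E
```

```text
2.9
[0.60159485 0.16507503 0.158     ]
[0.6042019  0.16416613 0.158     ]
```

View pics/ov.png

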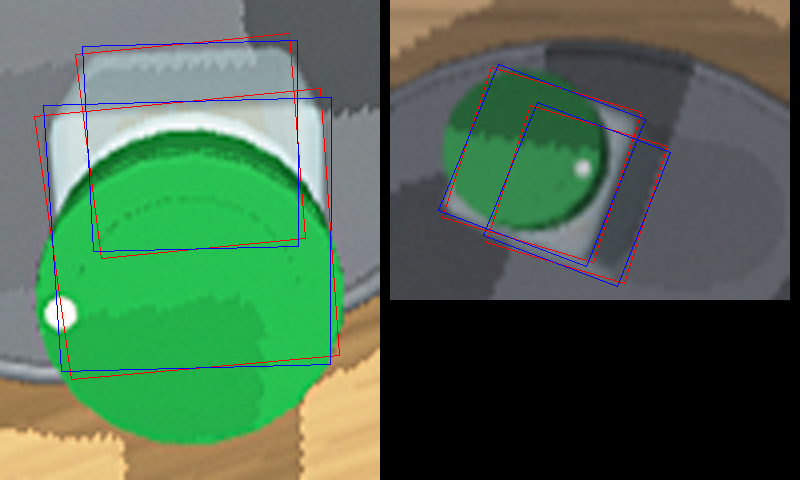

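The blue outline (yaw −1.92) fits the jar's edges best, so the jar is at about (0.603, 0.165) with yaw about −1.90. The gripper is already centred over it, so I'll go down and grip.

```bash
python3 -m inch '0 0 1 0 1;0 0 1 0 1;0 0 1 0 1;0 0 1 0 1;0 0 .8 0 1' && python3 -m inch '0 0 .4 0 1;0 0 .2 0 1;0 0 0 0 1'
```

```text
time_s: 3.4
tool_pos: [0.6024, 0.1661, 0.1343]
tool_rot: [-0.589, -3.084, 0.001]
contact_force: [0.7, -0.4, 0.0]
finger_gap: 0.0851
time_s: 3.7
tool_pos: [0.6036, 0.1657, 0.1233]
tool_rot: [-0.591, -3.085, 0.0]
contact_force: [0.4, -1.3, 0.3]
finger_gap: 0.0855
```

```bash
python3 -m inch '0 0 0 0 -1;0 0 0 0 -1;0 0 0 0 -1;0 0 0 0 -1;0 0 0 0 -1' && python3 -m inch '0 0 0 0 -1;0 0 0 0 -1;0 0 0 0 -1;0 0 0 0 -1'
```

```text
time_s: 4.2
tool_pos: [0.6042, 0.1654, 0.1243]
tool_rot: [0.591, 3.084, 0.001]
contact_force: [-2.2, -0.7, 6.3]
finger_gap: 0.0568
time_s: 4.6
tool_pos: [0.6042, 0.1654, 0.1243]
tool_rot: [0.591, 3.085, 0.001]
contact_force: [-2.1, -0.5, 5.9]
finger_gap: 0.0568
```

```bash
python3 -m inch '0 0 -.2 0 -1;0 0 -.4 0 -1;0 0 -.8 0 -1;0 0 -1 0 -1;0 0 -1 0 -1' && python3 -m inch '0 0 -1 0 -1;0 0 -.6 0 -1;0 0 0 0 -1'; python3 - <<'E'
from h import *
s=state();im=capture('wrist')[...,::-1].copy();b=capture('scene')[...,::-1];a=capture('top')[...,::-1]
cv2.imwrite('pics/w2.png',im);cv2.imwrite('pics/s2.png',b);cv2.imwrite('pics/t2.png',a)
c=np.zeros((600,800,3),np.uint8);c[:420,:560]=im
k=cv2.resize(b[170:350,230:430],(0,0),fx=1.2,fy=1.2)[:, :240];c[:k.shape[0],560:560+k.shape[1]]=k
k=cv2.resize(a[150:310,110:270],(0,0),fx=1.5,fy=1.5);c[300:300+240,560:]=k
cv2.imwrite('pics/c2.png',c);print(s['tool_pos'],s['contact_force'])
E
```

```text
time_s: 5.1
tool_pos: [0.6035, 0.1652, 0.1913]
tool_rot: [-0.591, -3.084, 0.001]
contact_force: [-0.1, 0.2, -4.0]
finger_gap: 0.0567
time_s: 5.4
tool_pos: [0.6051, 0.1657, 0.2251]
tool_rot: [0.591, 3.082, 0.002]
contact_force: [-0.1, -0.3, -4.0]
finger_gap: 0.0569
[0.60512372 0.16568532 0.22509294] [-0.1018174  -0.29152496 -4.04565585]
```

View pics/c2.png

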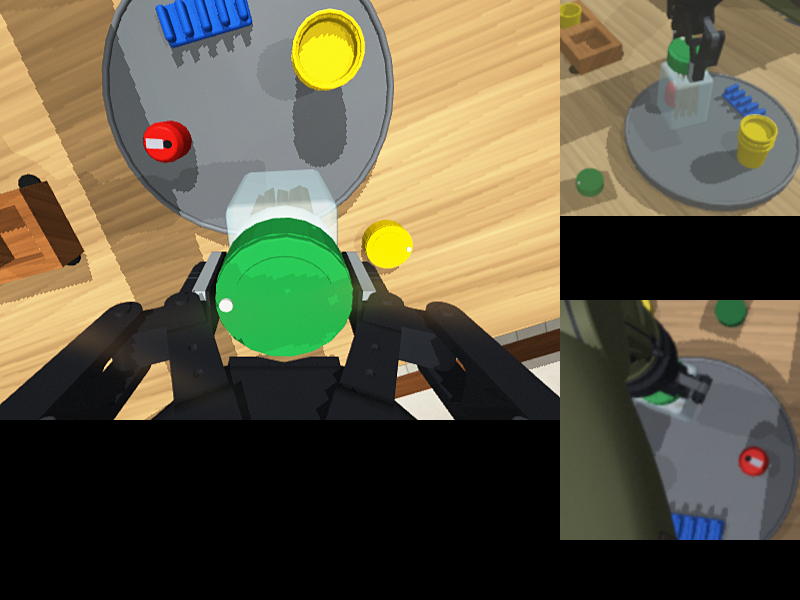

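```bash
python3 -m inch '-.1 -.4 0 0 -1;-.2 -.8 0 0 -1;-.22 -1 0 0 -1;-.22 -1 0 0 -1;-.22 -1 0 0 -1' && python3 -m inch '-.22 -1 0 0 -1;-.22 -1 0 0 -1;-.22 -1 0 0 -1;-.22 -1 0 0 -1;-.2 -.8 0 0 -1' && python3 -m inch '-.1 -.4 0 0 -1;0 0 0 0 -1;0 0 0 0 -1;0 0 0 0 -1'; python3 - <<'E'
from h import *
s=state();im=capture('wrist')[...,::-1].copy();cv2.imwrite('pics/w3.png',im)
print(s['tool_pos'],s['tool_rot'])
z=s['tool_pos'][2]-.1243+.158;L=ray('wrist',285,296.5,z,s);Rm=R.from_rotvec(s['tool_rot']).as_matrix()
print('lid in tool',Rm.T@(L-s['tool_pos']))
p=proj('wrist',np.r_[sq(.5525,-.1594,.042,-.0995,.070),sq(.5525,-.1594,.042,-.0995,.064)],s);print(p)
for i in(0,4):cv2.polylines(im,[p[i:i+4].round().astype(int)],True,(0,0,255) if i==0 else(255,0,0),1)
cv2.imwrite('pics/w3o.png',cv2.resize(im[50:400,0:400],None,fx=1.6,fy=1.6,interpolation=cv2.INTER_CUBIC))
E
```

```text
time_s: 6.05
tool_pos: [0.5898, 0.078, 0.2227]
tool_rot: [-0.592, -3.084, 0.002]
contact_force: [0.2, -1.0, -3.8]
finger_gap: 0.0569
time_s: 6.55
tool_pos: [0.5741, -0.0193, 0.2229]
tool_rot: [-0.594, -3.084, 0.002]
contact_force: [-0.3, -0.1, -4.5]
finger_gap: 0.0568
time_s: 6.95
tool_pos: [0.5743, -0.0244, 0.2232]
tool_rot: [-0.59, -3.086, -0.001]
contact_force: [1.1, -0.6, -5.0]
finger_gap: 0.0568
[ 0.57434611 -0.02440623  0.223224  ] [-5.90007830e-01 -3.08558567e+00 -6.53415331e-04]
lid in tool [ 0.00303226  0.00063945 -0.03369921]
[[204.08894844 227.61476513]
 [181.19151753 169.13527019]
 [121.15316883 186.55288614]
 [147.13439222 243.07141884]
 [200.67743124 225.92570755]
 [179.62069305 172.54544387]
 [124.85613761 188.38624271]
 [148.49029782 240.12782223]]
```

View pics/w3o.png

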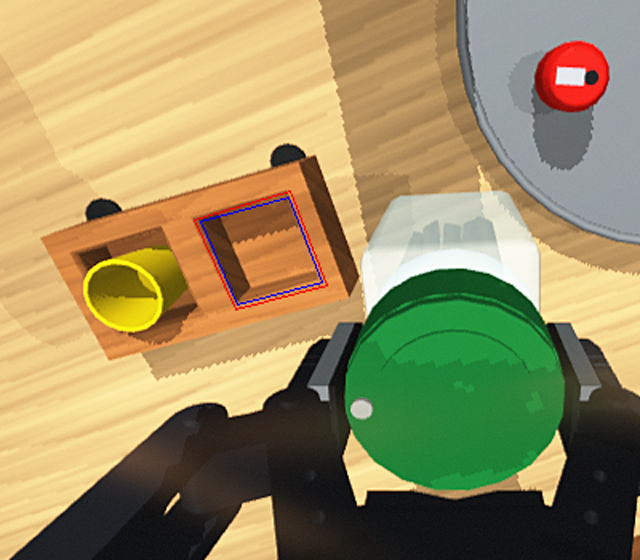

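```bash
python3 -m inch '-.1 -.45 0 0 -1;-.2 -.9 0 0 -1;-.24 -1 0 0 -1;-.24 -1 0 0 -1;-.24 -1 0 0 -1' && python3 -m inch '-.24 -1 0 0 -1;-.2 -.9 0 0 -1;-.13 -.4 0 0 -1;0 0 0 -.5 -1;0 0 0 -.8 -1' && python3 -m inch '0 0 0 -.7 -1;0 0 0 -.34 -1;0 0 0 0 -1;0 0 0 0 -1'; python3 - <<'E'
from h import *
s=state();im=capture('wrist')[...,::-1].copy();cv2.imwrite('pics/w4.png',im)
Rm=R.from_rotvec(s['tool_rot']).as_matrix();print(s['tool_pos'],'yaw y',np.arctan2(Rm[1,1],Rm[0,1]),s['joints'])
T=s['tool_pos'];z=T[2]-.1243
yaw=np.arctan2(Rm[1,1],Rm[0,1])-np.pi+.03;J=T+Rm@[.002,0,0]
print('jar',J,yaw,'err to well',J[:2]-[.5525,-.1594],'tool axes',Rm.T@np.r_[[.5525,-.1594]-J[:2],0])
for p,c in((sq(.5525,-.1594,.042,-.0995,.070),(0,0,255)),(sq(J[0],J[1],z+.03,yaw),(255,0,0)),(sq(J[0],J[1],z+.12,yaw),(255,0,0))):
    cv2.polylines(im,[proj('wrist',p,s).round().astype(int)],True,c,1)
cv2.imwrite('pics/w4o.png',cv2.resize(im[100:380,120:460],None,fx=2,fy=2,interpolation=cv2.INTER_CUBIC))
E
```

```text
time_s: 7.5
tool_pos: [0.5608, -0.1144, 0.2233]
tool_rot: [0.59, 3.086, -0.001]
contact_force: [0.5, -0.6, -4.0]
finger_gap: 0.0567
time_s: 8.0
tool_pos: [0.5546, -0.1606, 0.2233]
tool_rot: [-0.376, -3.119, -0.001]
contact_force: [0.2, 0.5, -3.8]
finger_gap: 0.0567
time_s: 8.4
tool_pos: [0.5546, -0.1602, 0.2233]
tool_rot: [-0.21, -3.134, -0.0]
contact_force: [0.2, -0.2, -3.6]
finger_gap: 0.0572
[ 0.55463254 -0.16017176  0.22326448] yaw y 1.4367206142662008 [-2.81214281e-01  3.53394497e-01 -2.37978315e-02  1.19373269e+00
  1.33867158e-04 -1.47138585e-01]
jar [ 0.55265048 -0.15990441  0.22326469] -1.6748720393235923 err to well [ 0.00015048 -0.00050441] tool axes [2.16561088e-04 4.79771329e-04 9.59015349e-08]
```

View pics/w4o.png

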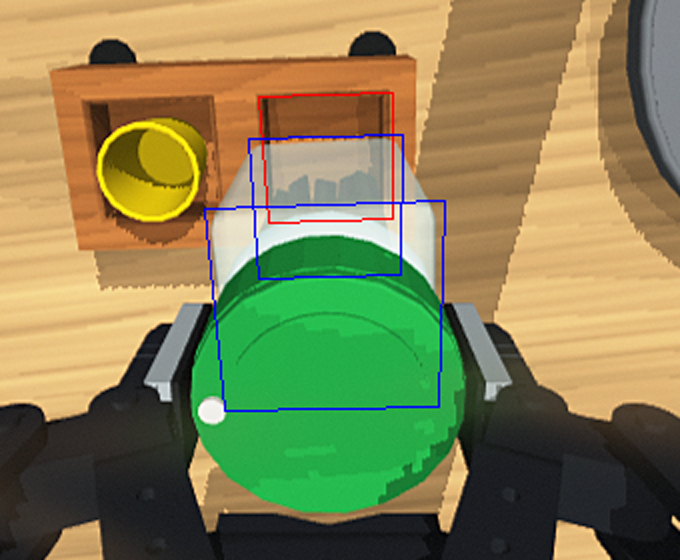

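```bash
python3 -m inch '0 0 .5 0 -1;0 0 1 0 -1;0 0 1 0 -1;0 0 1 0 -1;0 0 .5 0 -1' && python3 -m inch '0 0 .3 0 -1;0 0 .2 0 -1;0 0 .2 0 -1;0 0 .2 0 -1;0 0 0 0 -1'
```

```text
time_s: 8.95
tool_pos: [0.553, -0.16, 0.1407]
tool_rot: [-0.21, -3.131, -0.001]
contact_force: [-0.2, 0.0, -4.3]
finger_gap: 0.0569
time_s: 9.45
tool_pos: [0.5544, -0.1605, 0.1251]
tool_rot: [-0.21, -3.134, 0.0]
contact_force: [-1.1, 0.1, -4.8]
finger_gap: 0.0569
```

```bash
python3 -m inch '0 0 .2 0 -1;0 0 .2 0 -1;0 0 .2 0 -1;0 0 .15 0 -1;0 0 .05 0 -1'; python3 -m inch '0 0 .05 0 -1;0 0 .05 0 -1;0 0 0 0 -1'
```

```text
time_s: 9.95
tool_pos: [0.5543, -0.1604, 0.1088]
tool_rot: [-0.21, -3.134, -0.0]
contact_force: [-1.4, 0.4, -3.0]
finger_gap: 0.057
time_s: 10.25
tool_pos: [0.5545, -0.1605, 0.1073]
tool_rot: [-0.21, -3.134, 0.0]
contact_force: [-1.6, 0.1, -3.0]
finger_gap: 0.0566
```

```bash
python3 -m inch '0 0 .05 0 -1;0 0 .05 0 -1;0 0 0 0 -1'; python3 -m inch '0 0 .05 0 -1;0 0 0 0 -1;0 0 0 0 -1'
```

```text
time_s: 10.55
tool_pos: [0.5551, -0.1609, 0.1068]
tool_rot: [0.21, 3.133, -0.001]
contact_force: [-4.3, 0.7, 5.7]
finger_gap: 0.0566
time_s: 10.85
tool_pos: [0.5554, -0.1609, 0.1065]
tool_rot: [0.21, 3.132, -0.001]
contact_force: [-4.8, -0.0, 8.6]
finger_gap: 0.0565
```

```bash
python3 -m inch '0 .01 0 -.5 -1;0 .01 -.01 -.8 -1;0 .01 -.01 -.8 -1;0 .01 -.01 -.9 -1;0 0 0 0 -1'; python3 - <<'E'
from h import *
s=state();print(s['torque'],s['joints'])
E
```

```text
time_s: 11.35
tool_pos: [0.5554, -0.16, 0.1069]
tool_rot: [-0.285, 3.126, -0.002]
contact_force: [-3.8, 0.5, 7.6]
finger_gap: 0.0569
[0.07999412 0.82929979 0.11076538] [-2.80447738e-01  4.24700161e-01 -2.29681769e-01  9.13580639e-01
 -2.09139514e-04 -4.62428011e-01]
```

```bash
python3 -m inch '0 .01 -.01 -.9 -1;0 .01 -.01 -1 -1;0 .01 -.01 -1 -1;0 .01 -.01 -1 -1;0 .01 -.01 -1 -1' && python3 -m inch '0 .01 -.01 -1 -1;0 0 0 0 -1;0 0 0 0 -1'; python3 - <<'E'
from h import *
s=state();im=capture('wrist')[...,::-1].copy();cv2.imwrite('pics/w5.png',im)
print(s['torque'],s['joints'])
cv2.imwrite('pics/w5o.png',im[120:400,80:500])
E
```

```text
time_s: 11.85
tool_pos: [0.5546, -0.1596, 0.1076]
tool_rot: [-1.072, 2.952, -0.004]
contact_force: [-4.4, -1.5, 6.4]
finger_gap: 0.057
time_s: 12.15
tool_pos: [0.5552, -0.1595, 0.108]
tool_rot: [-1.22, 2.893, -0.005]
contact_force: [-4.1, -0.9, 6.8]
finger_gap: 0.0567
[-0.19207852  0.80033045  0.02122917] [-2.79113403e-01  4.22763812e-01 -2.29716093e-01  9.14856608e-01
 -1.05754144e-03 -1.07731917e+00]
```

View pics/w5o.png

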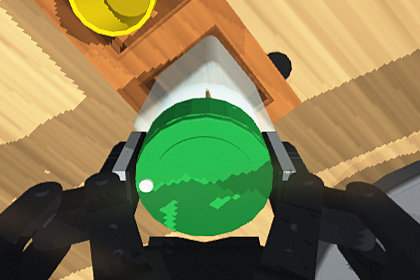

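```bash
python3 -m inch '0 .01 -.01 -1 -1;0 .01 -.01 -1 -1;0 .01 -.01 -1 -1;0 .01 0 -.8 -1;0 0 0 -.4 -1' && python3 -m inch '0 0 0 0 -1;0 0 0 0 -1;0 0 0 0 -1'; python3 - <<'E'
from h import *
s=state();print(s['torque'],s['joints'])
E
```

```text
time_s: 12.7
tool_pos: [0.554, -0.1593, 0.1083]
tool_rot: [-1.825, 2.557, -0.005]
contact_force: [-4.4, -2.1, 5.0]
finger_gap: 0.0569
time_s: 13.0
tool_pos: [0.5545, -0.1592, 0.1084]
tool_rot: [-1.822, 2.558, -0.006]
contact_force: [-2.8, -0.8, 5.6]
finger_gap: 0.0566
[-0.35670796  0.71063453  0.02145689] [-0.27879882  0.42139231 -0.23091593  0.91514971 -0.00153446 -1.51646333]
```

```bash
python3 -m inch '0 0 -.1 0 -1;0 0 -.2 0 -1;0 0 -.3 0 -1;0 0 -.4 0 -1;0 0 -.5 0 -1' && python3 -m inch '0 0 -.5 0 -1;0 0 -.2 0 -1;0 0 0 0 -1;0 0 0 0 -1;0 0 0 0 -1'; python3 - <<'E'
from h import *
s=state();im=capture('wrist')[...,::-1].copy();b=capture('scene')[...,::-1]
cv2.imwrite('pics/w6.png',im);cv2.imwrite('pics/s6.png',b)
c=np.zeros((440,800,3),np.uint8);c[:280,:380]=im[120:400,100:480]
k=cv2.resize(b[120:290,170:370],(0,0),fx=2.1,fy=2.1);c[:k.shape[0],380:380+420]=k[:,:420]
cv2.imwrite('pics/c6.png',c);print(s['torque'],s['tool_pos'])
E
```

```text
time_s: 13.5
tool_pos: [0.5539, -0.158, 0.1375]
tool_rot: [-1.823, 2.558, -0.0]
contact_force: [0.5, -0.2, -0.5]
finger_gap: 0.0567
time_s: 14.0
tool_pos: [0.5531, -0.158, 0.1503]
tool_rot: [1.823, -2.558, -0.001]
contact_force: [-0.8, -0.4, -1.2]
finger_gap: 0.0567
[-0.01388608  0.01507822  0.01777812] [ 0.55305872 -0.15801428  0.15025156]
```

View pics/c6.png

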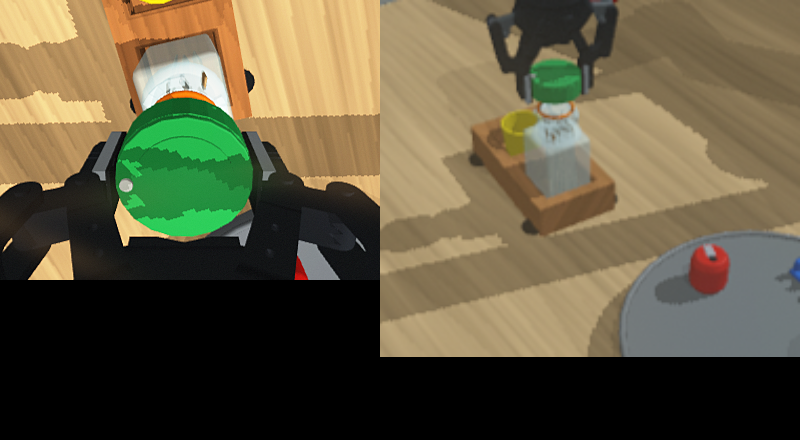

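The lid is clear of the jar, and the jar is seated in the well with its orange gasket showing. I'm handing in.

```bash
python3 -c "
from rig import *;print(finish_job())"
```

```text
the job is handed in; nothing more can be done
None
```

The job is handed in at about 14 s of the 48 s allowed. `finish_job()` reports no verdict, so these are my own checks.

**What I did:** I carried the jar by its closed lid from the turntable to the well. I squared it up and lowered it until it touched the floor, at a tool height of 0.1065 m against 0.1063 m predicted. I then turned the lid 1.37 rad anticlockwise and lifted it about 42 mm.

**Last checks:**
- **Lid:** the gripper holds it with a 57 mm opening. It sits level, about 37 mm clear of the mouth.
- **Load:** the wrist carries only about 1 N, so the jar stayed behind.
- **Turn:** partway through, at about 0.93 rad, the white dot had not moved in the gripper, so the lid had not slipped. The lid's final angle on the jar was not measured: it should be the 1.37 rad turned less up to about 0.15 rad of jar play.
- **Scene:** the pictures show the jar upright in the well with its gasket exposed. The pot and the sharpener are where they stood. The pots and most of the brush rest were out of the last view.

**Disagreements:**
- The dot suggested a jar yaw about 0.07 rad different from the jar's edges. I used the edges, and the jar went into the well without catching.
- The top and wrist cameras differed by about 2–3 mm on the lid's position. I placed the jar's axis between them.

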